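# Fold the counter's measuring rule away and lock it

### The job

Fold the jointed measuring rule away: first fold the yellow outer leaf fully back onto the wooden inner leaf while the inner leaf is still swung out, then swing the two together fully home over the base bar, and last turn the brass button with the red knob until it lies along the folded leaves and holds them in. Do not disturb the jar, the spool or the pliers.

Things in the scene. Friction and masses are not known exactly. Their poses are not given: they have to be found in the camera images.
- rule_base: Fixed base bar of the folding rule, brass plate 34 x 200 mm with a dark wooden bar 26 mm wide, top 14 mm above the counter. Origin on the counter under the main pivot; the bar runs from there along its own -y (plate from y = +22 to -178 mm); z is up. The leaves open on its -x side, the robot's side.
- inner_leaf (a joint): Angle (rad) of the inner leaf about the upright main pivot: 0 = home over the base bar (pointing along the base's -y, against a stop), growing as it swings out clockwise seen from above (1.57 = pointing along the base's -x); largest 2.3. Stays where it is left: stiff pivot, 0.35 N m of friction. Pale wooden leaf 26 mm wide, 120 mm from pivot to elbow, with round ends (radius 13 mm), lying 15 to 25 mm above the counter.
- outer_leaf (a joint): Angle (rad) of the outer leaf about the elbow, relative to the inner leaf: 0 = folded back on top of the inner leaf, edges flush, against a stop (tip towards the main pivot), growing as it opens counter-clockwise seen from above; largest 2.6. Stays where it is left: light pivot, 0.06 N m of friction. Yellow leaf 26 mm wide, 100 mm from elbow to the end of its rounded tip, lying 26 to 36 mm above the counter.
- turn_button (a joint): Angle (rad) of the turn button about its upright post: 0 = closed, pointing along the base's +y over the folded leaves, against a stop; growing as it opens counter-clockwise seen from above (1.57 = pointing along the base's -x); largest 2.6. Easy to turn (0.03 N m), stays where it is left. Brass bar 14 mm wide, 39 to 45 mm above the counter, with an upright red knob of 16 mm diameter, 39 to 65 mm above the counter, 40 mm from the post's axis.
- main_pivot (a point): Axis of the main pivot, at half the thickness of the inner leaf, 20 mm above the counter.
- elbow (a point): Axis of the elbow (pivot of the outer leaf on the inner leaf), at half the thickness of the outer leaf, 31 mm above the counter.
- outer_tip (a point): Middle of the outer leaf's rounded free end, 100 mm from the elbow, 31 mm above the counter.
- button_pivot (a point): Axis of the turn button's post, on the base's centre line 152 mm from the main pivot, 42 mm above the counter.
- button_knob (a point): On the axis of the red knob of the turn button, 55 mm above the counter, half-way up the part that stands above the brass bar.
- jar: Small open clear jar with pale filling, 56 mm in diameter, 50 mm high, standing in front of the rule; origin at the centre of its underside. To be left alone. The folded leaves pass it, the rule swung in unfolded can strike it.
- spool: Red thread spool, 40 mm in diameter, 60 mm high, standing in front of the rule; origin at the centre of its underside. To be left alone.
- pliers: Blue-handled pliers, 49 x 168 x 15 mm, lying behind the rule to the right; origin at the centre of the underside. To be left alone.

How it is judged:
By the outcome, as a careful person would: the job done as asked, in the order asked, and still so for the second after the job is handed in, with the robot touching nothing.
It also fails if it takes over 72 s, if anything falls off the work surface, if the arm or the gripper's body presses on something with over 40 N, if the wrist force passes 120 N, or if a joint passes its speed limit or range.

### The arm

A 6-joint arm with a two-finger parallel gripper is mounted at the origin on a cart in front of the work surface, level with it; the furniture and walls round the work are solid. World frame = base frame: x ahead of the robot, y to its left, z up, the work surface at z = 0. Lengths are in m, angles in rad, forces in N, time in s.
With the tool pointing down it reaches from about 0.425 to 0.95 m from the base axis. Payload 3.5 kg.
Tool frame: the origin (TCP) lies midway between the tips of the shut fingers; the grasp point (between the pads) lies 19 mm behind it; z points along the fingers, y is the direction in which the jaws open and shut (so a half turn about z gives the same grasp; the last joint's range is limited). The gripper opens to 85 mm and grips with 20 to 120 N. Pads are 22 mm wide; open, the fingers measure 114 mm over their backs; the gripper's body (76 mm by 85 mm) begins 54 mm behind the grasp point. The pads swing forward as they close: fully open they stand 13 mm farther back than shut.
Start: joints at [0.977, 0.286, 1.577, -0, 1.279, -0.15], TCP at [0.29, 0.61, 0.231] pointing down, gripper open.
Joint ranges: [-2.77, 2.77], [-0.9, 2.22], [0.21, 2.48], [-1.53, 4.67], [0.24, 2.81], [-2.84, 2.84]. Speed limits (rad/s): [2.79, 2.79, 3.14, 3.14, 3.14, 3.14].

### API

Orientations are given as a unit quaternion [x, y, z, w].
In Python, from plant import * gives the robot as it stands.
- The arm moves only by the shell command python3 -m jog 'ROWS' [FORCE]. ROWS is a JSON object of lists of equal length, an entry for each row: "travel": the shift along the world's x, y, z in mm, a list of three; "dr": the turn, a rotation vector about the world's x, y, z in degrees, a list of three; "jaw": the closure in counts, from 0 (fully open) to 255 (shut). In form: {"travel": [[x, y, z], ...], "dr": [[wx, wy, wz], ...], "jaw": [jaw, ...]}. A call has 1 to 5 rows; each row shifts and turns the commanded pose from where the row before left it; what a row does not reach is not made up. A row lasts 1/12 s, in which the tool goes at most 41.7 mm and 7.16 degrees, less where a joint would pass 70% of its speed; a pose out of reach is approached as far as the arm can. A call is refused whole if a number of a shift passes 41.7 or a number of a turn 7.16, either way. A call with a gripper value outside its range is refused whole. The fingers move at their own pace and stop on an object; FORCE is the grip in N (left out, the last holds). Time passes only in rows, so rows that do not move let the fingers close. It gives the time, the measured TCP pose, the force and the opening at its end, in the units of the state.
- get_state(): the state, without advancing time (a new reading comes with each control period).
- read_camera(name): name is "scene" or "top" or "wrist"; returns the picture (400x640x3 uint8, red, green, blue); there is no depth.
- camera_info(name): a dict with "K" (3x3 intrinsics, pixels), "k1" (the pictures are not rectified: a ray, as slopes to the right and down, at radius r is drawn at 1 + k1 r^2 times it, then the intrinsics apply), "R" (3x3) and "t" (3): a world point X has camera coordinates R X + t; the wrist camera has in their place "mount" (4x4, takes a point from camera to tool coordinates, whose origin is the TCP and whose axes are the flange's). Camera axes: x right, y down, z forward; pixel columns grow to the right and rows downward; lengths in m; the calibration is good to about 2 mm. A picture is of the moment at which its call begins: read the wrist's pose just before it. camera_info takes no time and is no camera call.
- sign_off(): hands the job in, once; it reports no verdict.
The state is a dict: "time": time; "qpos": joint angles; "dq": joint speeds; "joint_efforts": joint torques, N m; "eef_pos": TCP position; "tcp_rot": TCP orientation; "contact_force": force on the tool from outside, world axes, zero at the start; "wrist_torque": the same for the moment, N m; "opening": opening from 0.0 (shut) to 1.0 (fully open).
Only numpy, scipy, OpenCV 4.12 (cv2) and the standard library are available. Lean on these libraries where they do the work, as an engineer would, in place of code of your own. Each camera call takes 0.05 s, during which the arm holds its last target. There are 200 camera calls.

## Working session

There is one attempt and no reset: what is moved stays moved. The work goes in short steps, Python scripts to look and compute and a shell command to move; the robot and the scene stay as the last step left them, time stands still between calls to the robot, and variables do not carry over. Pictures are saved under pics/ and viewed, about 8 in all and at most 12, crops included, and the job is handed in when it is done.

```bash
mkdir -p pics
python3 - <<'E'
from plant import *
import cv2,numpy as np
s=get_state();print(s)
for n in("top","scene"):
    im=read_camera(n);cv2.imwrite(f"pics/{n}0.png",im[...,::-1]);print(n,camera_info(n))
print(camera_info("wrist"))
E
```

```text
{'time': 0.0, 'qpos': array([ 9.76990463e-01,  2.87194768e-01,  1.57817581e+00,  1.66144983e-05,
        1.27857676e+00, -1.49976572e-01]), 'dq': array([ 1.31828842e-04, -3.48045955e-04,  4.28117499e-04, -9.78593418e-04,
       -6.28061762e-05,  7.65401115e-04]), 'joint_efforts': array([ 7.95944788e-05, -4.05985773e+01, -2.92624676e+01, -2.18496884e-04,
        5.77374478e-03, -1.94604567e-06]), 'eef_pos': array([0.28943293, 0.60907799, 0.22992841]), 'tcp_rot': array([ 2.20099911e-01,  9.75476624e-01, -1.09397137e-03, -4.35228871e-04]), 'contact_force': array([-0.51473379,  0.8510072 ,  0.18373478]), 'wrist_torque': array([ 0.00552256, -0.06516349,  0.02862915]), 'opening': 0.9974992430859658}
top {'K': array([[481.81389474,   0.        , 317.72758269],
       [  0.        , 481.81389474, 202.27640456],
       [  0.        ,   0.        ,   1.        ]]), 'k1': 0.024609743869444003, 'R': array([[-0.02777241, -0.99954086, -0.01211472],
       [-0.99590819,  0.02871005, -0.08568906],
       [ 0.08599753,  0.00968536, -0.99624827]]), 't': array([-0.07729594,  0.55781564,  1.03729892])}

[... 239 characters left out ...]
859713],
       [-0.50776   , -0.33088085, -0.79542294],
       [ 0.64934809,  0.45977229, -0.60576935]]), 't': array([-0.39665831,  0.31258993,  0.75062109])}
{'K': array([[275.35121572,   0.        , 314.76211197],
       [  0.        , 275.35121572, 199.1860564 ],
       [  0.        ,   0.        ,   1.        ]]), 'k1': -0.041149776577365745, 'mount': array([[-4.85469992e-04, -9.55430568e-01, -2.95215505e-01,
         7.62004421e-02],
       [ 9.99999787e-01, -3.34919651e-04, -5.60530914e-04,
        -2.06788860e-04],
       [ 4.36674895e-04, -2.95215714e-01,  9.55430527e-01,
        -1.42866537e-01],
       [ 0.00000000e+00,  0.00000000e+00,  0.00000000e+00,
         1.00000000e+00]])}
```

View pics/top0.png

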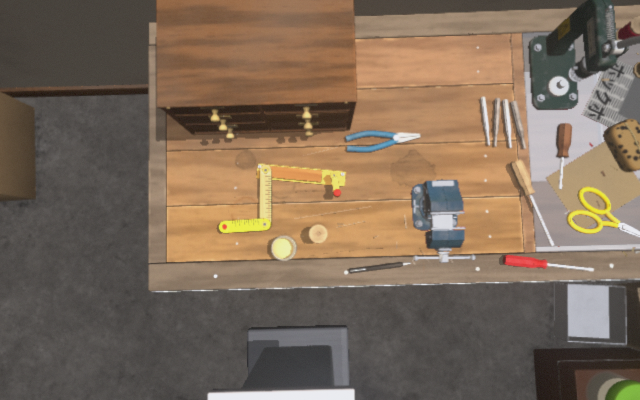

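View pics/scene0.png

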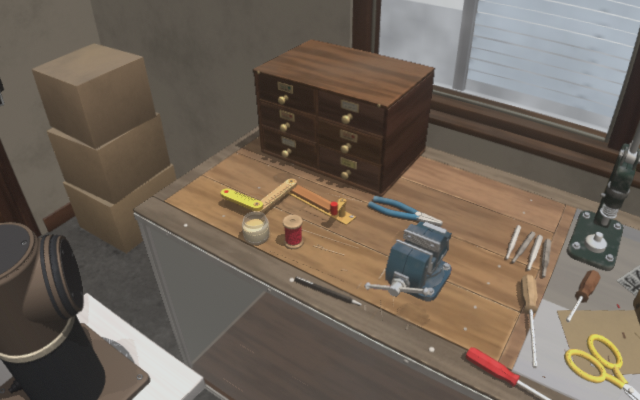

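The top picture shows the rule: pivot about (265,170), elbow (265,225), outer tip (222,227), and red knob (337,192). The jar is at (283,247) and the spool at (317,234). I'll zoom in to get exact pixels.

```bash
cat > h.py <<'E'
from plant import *
import cv2,numpy as np
def ray(n,u,v):
    c=camera_info(n);K=c["K"];d=np.array([(u-K[0,2])/K[0,0],(v-K[1,2])/K[1,1]]);p=d.copy()
    for _ in range(20): p=d/(1+c["k1"]*(p@p))
    v=np.r_[p,1]
    if n=="wrist":
        from scipy.spatial.transform import Rotation as R
        s=get_state();M=c["mount"];Q=R.from_quat(s["tcp_rot"]).as_matrix()
        return Q@M[:3,3]+s["eef_pos"],Q@M[:3,:3]@v
    return -c["R"].T@c["t"],c["R"].T@v
def at(n,u,v,z):
    o,d=ray(n,u,v);return (o+d*(z-o[2])/d[2])[:2]
def proj(n,X):
    c=camera_info(n);p=c["R"]@np.array(X)+c["t"];p=p[:2]/p[2];p=p*(1+c["k1"]*(p@p));return c["K"][:2,:2]@p+c["K"][:2,2]
E
python3 - <<'E'
import cv2
im=cv2.imread("pics/top0.png")[150:270,205:365]
cv2.imwrite("pics/topz.png",cv2.resize(im,None,fx=5,fy=5,interpolation=cv2.INTER_CUBIC))
E
```

```text
(no output)
```

View pics/topz.png

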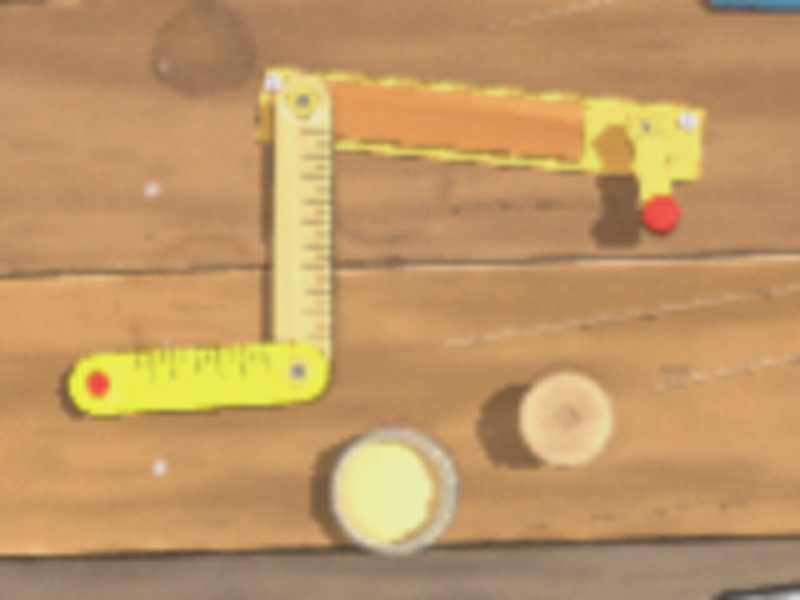

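The crop shows pivot (302,100), elbow (298,371), red tip dot (97,384), button post (645,126), knob top (661,214), jar (393,490) and spool (567,419).

Run:
```python
from h import *
P={}
for k,u,v,z in [("piv",302,100,.026),("elb",298,371,.037),("tip",97,384,.037),("post",645,126,.046),("knob",661,214,.065),("jar",393,490,.05),("spool",567,419,.06)]:
    P[k]=at("top",(u+.5)/5-.5+205,(v+.5)/5-.5+150,z);print(k,P[k].round(4))
d=lambda a,b:(np.linalg.norm(P[b]-P[a]).round(4),np.degrees(np.arctan2(*(P[b]-P[a])[::-1])).round(1))
for a,b in[("piv","elb"),("elb","tip"),("piv","post"),("post","knob")]:print(a,b,d(a,b))
```

```text
piv [0.631  0.0215]
elb [0.5108 0.0241]
tip [0.5076 0.1113]
post [ 0.6121 -0.1293]
knob [ 0.5716 -0.1344]
jar [ 0.4584 -0.0171]
spool [ 0.4862 -0.0921]
piv elb (np.float64(0.1203), np.float64(178.8))
elb tip (np.float64(0.0873), np.float64(92.1))
piv post (np.float64(0.1519), np.float64(-97.2))
post knob (np.float64(0.0408), np.float64(-172.8))
```

Segment lengths match the spec to about 1 mm. Base −y points at −97.2°, the inner leaf is out about 84°, the outer about 93° and the button about 104°. Plan: push with shut fingers. Approach behind the outer leaf first.

```bash
for i in 1 2 3; do python3 -m jog '{"travel":[[12,-34,-7],[12,-34,-7],[12,-34,-7],[12,-34,-7],[12,-34,-7]],"dr":[[0,0,1.8],[0,0,1.8],[0,0,1.8],[0,0,1.8],[0,0,1.8]],"jaw":[255,255,255,255,255]}'; done
python3 -m jog '{"travel":[[0,0,0],[0,0,0],[0,0,0]],"dr":[[0,0,0],[0,0,0],[0,0,0]],"jaw":[255,255,255]}'
cat >> h.py <<'E'
from scipy.spatial.transform import Rotation as Rt
def st():
    s=get_state();x=Rt.from_quat(s["tcp_rot"]).as_matrix()[:,0]
    print("t",round(s["time"],2),"pos",(s["eef_pos"]*1000).round(1),"xang",round(np.degrees(np.arctan2(x[1],x[0])),1),"F",s["contact_force"].round(1),"op",round(s["opening"],2));return s
E
python3 -c "
from h import *
st()"
```

```text
time: 0.52
eef_pos: [0.3496, 0.4378, 0.1953]
tcp_rot: [0.142, 0.99, -0.0, -0.0]
contact_force: [0.1, 0.1, -0.0]
opening: 0.295
time: 0.93
eef_pos: [0.4097, 0.2678, 0.1606]
tcp_rot: [0.064, 0.998, -0.0, -0.0]
contact_force: [-0.1, 1.2, -0.6]
opening: -0.0
time: 1.35
eef_pos: [0.4697, 0.0979, 0.1258]
tcp_rot: [-0.014, 1.0, 0.0, -0.0]
contact_force: [0.9, 0.1, 0.3]
opening: -0.002
time: 1.6
eef_pos: [0.4694, 0.0998, 0.126]
tcp_rot: [-0.013, 1.0, 0.0, -0.0]
contact_force: [0.2, 0.2, -0.4]
opening: -0.001
t 1.6 pos [469.4  99.8 126. ] xang -178.5 F [ 0.2  0.2 -0.4] op -0.0
```

```bash
python3 -m jog '{"travel":[[0,-1,-25],[0,-1,-25],[0,-1,-25],[0,-1,-22],[0,0,0]],"dr":[[0,0,0],[0,0,0],[0,0,0],[0,0,0],[0,0,0]],"jaw":[255,255,255,255,255]}'
python3 - <<'E'
from h import *
s=st();p=s["eef_pos"][:2]*1000;E=np.array([510.8,24.1]);P=np.array([631,21.5])
u=lambda a:np.array([np.cos(np.radians(a)),np.sin(np.radians(a))])
print("fold")
for th in np.r_[92,np.arange(86,1,-6),-1.2]:
    c=E+72*u(th)-24*u(th-90);print(round(th,1),(c-p).round(1),c.round(1));p=c
print("swing")
for a in np.r_[178.8,np.arange(184,262,6),262.8]:
    c=P+(85 if a>200 else 50+35*(a-178.8)/21)*u(a)-24*u(a+90);print(round(a,1),(c-p).round(1),c.round(1));p=c
E
```

```text
time: 2.02
eef_pos: [0.4654, 0.0971, 0.0252]
tcp_rot: [-0.015, 1.0, 0.0, -0.005]
contact_force: [-0.8, -0.4, 0.6]
opening: -0.0
t 2.02 pos [465.4  97.1  25.2] xang -178.3 F [-0.8 -0.4  0.6] op -0.0
fold
92.0 [18.9 -1.9] [484.3  95.2]
86.0 [7.6 2.4] [491.9  97.6]
80.0 [7.8 1.6] [499.7  99.2]
74.0 [7.9 0.8] [507.6  99.9]
68.0 [ 7.9 -0.1] [515.5  99.8]
62.0 [ 7.9 -0.9] [523.4  98.9]
56.0 [ 7.8 -1.7] [531.2  97.2]
50.0 [ 7.5 -2.5] [538.7  94.7]
44.0 [ 7.2 -3.3] [545.9  91.4]
38.0 [ 6.8 -4. ] [552.8  87.3]
32.0 [ 6.4 -4.7] [559.1  82.6]
26.0 [ 5.9 -5.4] [565.   77.2]
20.0 [ 5.3 -6. ] [570.2  71.3]
14.0 [ 4.6 -6.5] [574.9  64.8]
8.0 [ 3.9 -6.9] [578.8  57.9]
2.0 [ 3.2 -7.3] [581.9  50.6]
-1.2 [ 1.4 -4. ] [583.3  46.6]
swing
178.8 [-1.8 -0. ] [581.5  46.5]
184.0 [-10.7  -5.2] [570.8  41.3]
190.0 [-11.6  -8.1] [559.2  33.2]
196.0 [-10.4 -10.3] [548.8  22.9]
202.0 [ -5.6 -11. ] [543.2  11.9]
208.0 [ 1.5 -9.1] [544.7   2.8]
214.0 [ 2.4 -8.9] [547.1  -6.1]
220.0 [ 3.3 -8.6] [550.5 -14.8]
226.0 [ 4.2 -8.2] [554.7 -23. ]
232.0 [ 5.1 -7.7] [559.8 -30.7]
238.0 [ 5.8 -7.2] [565.6 -37.9]
244.0 [ 6.6 -6.5] [572.2 -44.4]
250.0 [ 7.2 -5.8] [579.4 -50.2]
256.0 [ 7.8 -5. ] [587.1 -55.2]
262.8 [ 9.4 -4.7] [596.5 -59.8]
```

```bash
python3 -m jog '{"travel":[[7,-1,2],[8,0,0],[7.6,2.4,0],[7.8,1.6,0],[7.9,0.8,0]],"dr":[[0,0,0],[0,0,0],[0,0,-6],[0,0,-6],[0,0,-6]],"jaw":[255,255,255,255,255]}'
python3 -m jog '{"travel":[[0,0,0],[0,0,0]],"dr":[[0,0,0],[0,0,0]],"jaw":[255,255]}'
python3 - <<'E'
from h import *
st();im=read_camera("top")[150:270,205:365];cv2.imwrite("pics/a1.png",cv2.resize(im,None,fx=5,fy=5,interpolation=2)[...,::-1])
im=read_camera("wrist");cv2.imwrite("pics/w1.png",im[...,::-1])
E
```

```text
time: 2.43
eef_pos: [0.5106, 0.0999, 0.0339]
tcp_rot: [0.145, 0.989, 0.0, 0.002]
contact_force: [-1.1, -0.4, 1.0]
opening: 0.005
time: 2.6
eef_pos: [0.5103, 0.0997, 0.0334]
tcp_rot: [0.141, 0.99, 0.0, 0.002]
contact_force: [0.1, 0.3, -0.9]
opening: 0.001
t 2.6 pos [510.3  99.7  33.4] xang 163.8 F [ 0.1  0.3 -0.9] op 0.0
```

View pics/w1.png

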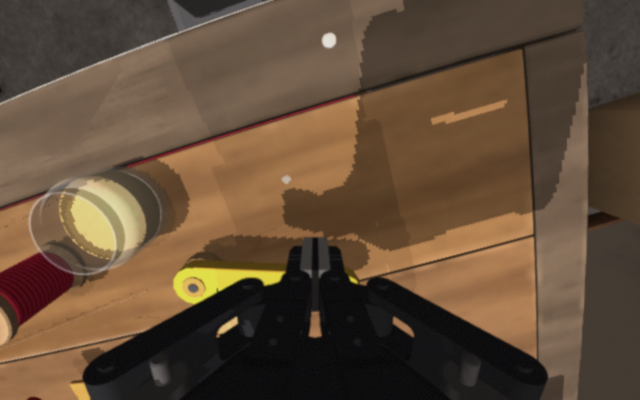

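The wrist view shows the fingertips (315,240) on the robot side of the yellow leaf and the elbow at (193,287). I'll check the leaf angle from the top camera, after lowering 4 mm.

```bash
python3 -m jog '{"travel":[[0,0,-4.5],[0,0,0]],"dr":[[0,0,0],[0,0,0]],"jaw":[255,255]}'
python3 -c "
from h import *
st()"
```

```text
time: 2.87
eef_pos: [0.5075, 0.0994, 0.0263]
tcp_rot: [0.142, 0.99, -0.0, -0.0]
contact_force: [-0.5, -0.7, -0.4]
opening: 0.003
t 2.87 pos [507.5  99.4  26.3] xang 163.6 F [-0.5 -0.7 -0.4] op 0.0
```

View pics/a1.png

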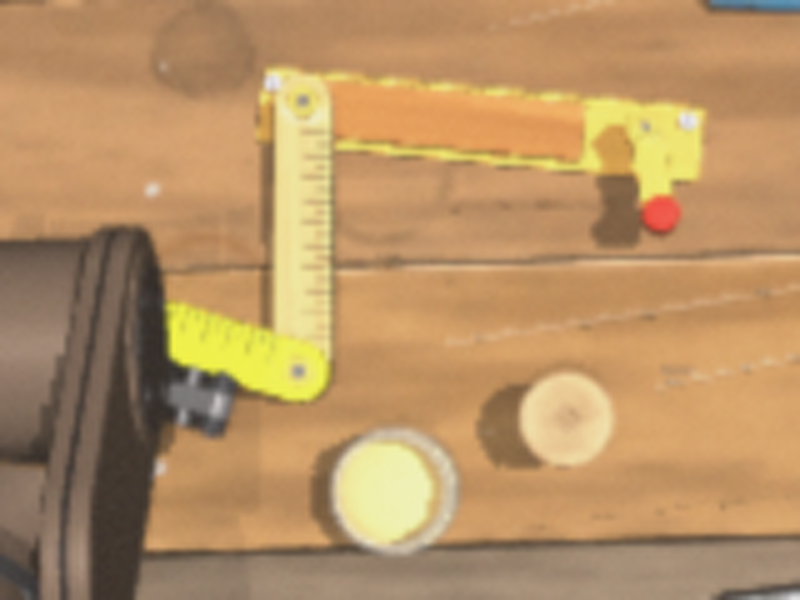

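The yellow leaf has turned to about 74° as planned, and everything else is unmoved. Continuing the fold arc.

```bash
python3 -m jog '{"travel":[[7.9,0,2],[7.9,-0.9,0],[7.8,-1.7,0],[7.5,-2.5,0],[7.2,-3.3,0]],"dr":[[0,0,-6],[0,0,-6],[0,0,-6],[0,0,-6],[0,0,-6]],"jaw":[255,255,255,255,255]}'
python3 -m jog '{"travel":[[6.8,-4,0],[6.4,-4.7,0],[5.9,-5.4,0],[5.3,-6,0],[0,0,0]],"dr":[[0,0,-6],[0,0,-6],[0,0,-6],[0,0,-6],[0,0,0]],"jaw":[255,255,255,255,255]}'
python3 -c "
from h import *
st()"
```

```text
time: 3.28
eef_pos: [0.5456, 0.0911, 0.0282]
tcp_rot: [0.396, 0.918, -0.0, -0.001]
contact_force: [-0.4, 0.6, -0.3]
opening: -0.0
time: 3.7
eef_pos: [0.5711, 0.0702, 0.0285]
tcp_rot: [0.578, 0.816, -0.0, -0.0]
contact_force: [0.1, 0.3, 1.0]
opening: 0.005
t 3.7 pos [571.1  70.2  28.5] xang 109.4 F [0.1 0.3 1. ] op 0.0
```

```bash
python3 -m jog '{"travel":[[4.0,-6,0],[3.9,-6.5,0],[2.5,-6.5,0],[1,-3,0],[0,0,0]],"dr":[[0,0,-6],[0,0,-6],[0,0,-6],[0,0,-3],[0,0,0]],"jaw":[255,255,255,255,255]}'
for i in 1 2 3; do python3 -m jog '{"travel":[[0,-1,0],[0,-0.5,0],[0,0,0]],"dr":[[0,0,0],[0,0,0],[0,0,0]],"jaw":[255,255,255]}' | sed -n '2p;4p'; done
python3 - <<'E'
from h import *
st();im=read_camera("top")[150:270,205:365];cv2.imwrite("pics/a2.png",cv2.resize(im,None,fx=5,fy=5,interpolation=2)[...,::-1])
E
```

```text
time: 4.12
eef_pos: [0.5821, 0.0487, 0.0287]
tcp_rot: [0.715, 0.699, -0.0, -0.0]
contact_force: [-0.3, 0.4, -0.2]
opening: -0.001
eef_pos: [0.5819, 0.0477, 0.0287]
contact_force: [0.4, 0.7, -0.7]
eef_pos: [0.582, 0.0464, 0.0288]
contact_force: [0.9, 2.6, -0.1]
eef_pos: [0.582, 0.0459, 0.0288]
contact_force: [0.6, 6.6, -1.4]
t 4.87 pos [582.   45.9  28.8] xang 88.5 F [ 0.6  6.6 -1.4] op -0.0
```

View pics/a2.png

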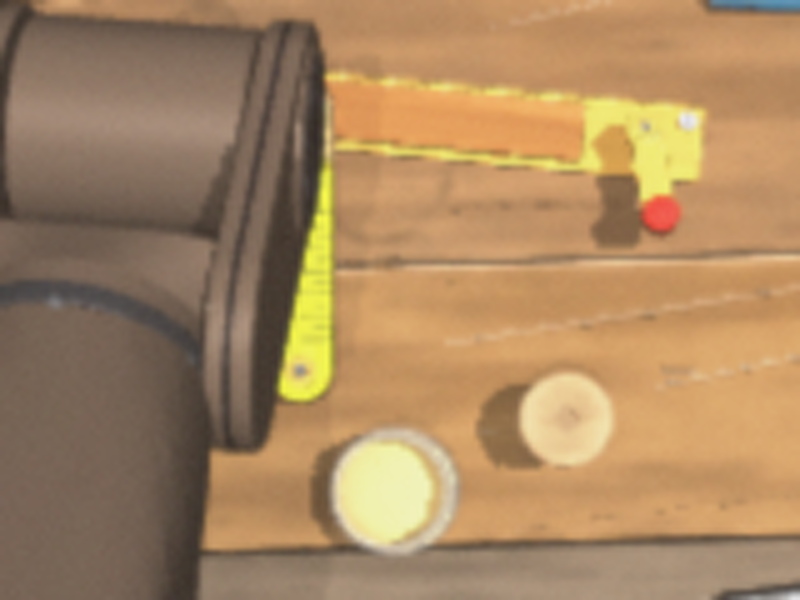

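The outer leaf lies flush on the inner (which hasn't moved) and the force is rising against the stop. Next I'll slide the contact out along the leaf and swing the pair home.

```bash
python3 -m jog '{"travel":[[0,3.5,0],[-18,0,0],[-18,0,0],[0,0,0]],"dr":[[0,0,0],[0,0,0],[0,0,0],[0,0,0]],"jaw":[255,255,255,255]}'
python3 -m jog '{"travel":[[-2.2,-9.5,0],[-1.2,-8,0],[-0.4,-9.1,0],[0.5,-9.3,0],[0,0,0]],"dr":[[0,0,6],[0,0,5],[0,0,6],[0,0,6],[0,0,0]],"jaw":[255,255,255,255,255]}'
python3 -c "
from h import *
st()"
```

```text
time: 5.25
eef_pos: [0.5429, 0.0479, 0.0278]
tcp_rot: [0.715, 0.699, -0.002, -0.001]
contact_force: [0.0, 0.2, -0.7]
opening: -0.001
time: 5.67
eef_pos: [0.5418, 0.0114, 0.0282]
tcp_rot: [0.562, 0.827, -0.001, -0.002]
contact_force: [-0.7, 1.3, -0.2]
opening: 0.001
t 5.67 pos [541.8  11.4  28.2] xang 111.6 F [-0.7  1.3 -0.2] op 0.0
```

```bash
python3 -m jog '{"travel":[[2,-8.9,0.5],[2.4,-8.9,0],[3.3,-8.6,0],[4.2,-8.2,0],[0,0,0]],"dr":[[0,0,6],[0,0,6],[0,0,6],[0,0,6],[0,0,0]],"jaw":[255,255,255,255,255]}'
python3 -m jog '{"travel":[[5.1,-7.7,0],[5.8,-7.2,0],[6.6,-6.5,0],[7.2,-5.8,0],[0,0,0]],"dr":[[0,0,6],[0,0,6],[0,0,6],[0,0,6],[0,0,0]],"jaw":[255,255,255,255,255]}'
python3 -m jog '{"travel":[[4,-2.5,0],[3.8,-2.5,0],[4,-2,0],[3,-1.5,0],[0,0,0]],"dr":[[0,0,3],[0,0,3],[0,0,4],[0,0,3],[0,0,0]],"jaw":[255,255,255,255,255]}'
python3 -c "
from h import *
st()"
```

```text
time: 6.08
eef_pos: [0.5541, -0.0234, 0.0285]
tcp_rot: [0.379, 0.926, -0.001, -0.002]
contact_force: [-2.3, 0.2, 0.1]
opening: -0.001
time: 6.5
eef_pos: [0.5797, -0.0504, 0.0289]
tcp_rot: [0.178, 0.984, -0.0, -0.001]
contact_force: [-2.7, -0.3, -1.1]
opening: -0.002
time: 6.92
eef_pos: [0.5938, -0.0586, 0.0289]
tcp_rot: [0.067, 0.998, -0.001, -0.001]
contact_force: [-2.9, -1.9, -0.4]
opening: -0.003
t 6.92 pos [593.8 -58.6  28.9] xang 172.3 F [-2.9 -1.9 -0.4] op -0.0
```

Approaching the stop; pressing in small steps until the force climbs.

```bash
for i in 1 2 3 4; do python3 -m jog '{"travel":[[0.7,0,0],[0.7,0,0],[0,0,0]],"dr":[[0,0,0],[0,0,0],[0,0,0]],"jaw":[255,255,255]}' | sed -n '2p;4p'; done
python3 - <<'E'
from h import *
st();im=read_camera("top")[150:270,205:365];cv2.imwrite("pics/a3.png",cv2.resize(im,None,fx=5,fy=5,interpolation=2)[...,::-1])
E
```

```text
eef_pos: [0.5948, -0.0585, 0.0289]
contact_force: [-4.9, -2.9, -0.2]
eef_pos: [0.5961, -0.0586, 0.029]
contact_force: [-5.6, -3.2, -0.3]
eef_pos: [0.5967, -0.0586, 0.0289]
contact_force: [-7.2, -2.8, 1.4]
eef_pos: [0.5968, -0.0586, 0.0288]
contact_force: [-10.6, -2.2, 4.3]
t 7.92 pos [596.8 -58.6  28.8] xang 172.4 F [-10.6  -2.2   4.3] op 0.0
```

```bash
python3 -m jog '{"travel":[[1,0,0],[0,0,0],[-15,0,0],[-15,0,5],[0,0,40]],"dr":[[0,0,0],[0,0,0],[0,0,0],[0,0,0],[0,0,0]],"jaw":[255,255,255,255,255]}'
python3 -m jog '{"travel":[[0,0,35],[1,-9,0],[1,-9,0],[1,-9,0],[1,-9,0]],"dr":[[0,0,0],[0,0,-6.5],[0,0,-6.5],[0,0,-6.5],[0,0,-6.5]],"jaw":[255,255,255,255,255]}'
python3 -m jog '{"travel":[[1,-12,0],[1,-12,0],[1,-12,0],[1,-12,0],[1,-12,0]],"dr":[[0,0,-6.5],[0,0,-6.5],[0,0,-6.5],[0,0,-6.5],[0,0,-6.5]],"jaw":[255,255,255,255,255]}'
python3 -m jog '{"travel":[[0,-10,0],[0,0,0]],"dr":[[0,0,-6.5],[0,0,-6.5]],"jaw":[255,255]}'
python3 - <<'E'
from h import *
st();im=read_camera("top")[150:270,205:365];cv2.imwrite("pics/a4.png",cv2.resize(im,None,fx=5,fy=5,interpolation=2)[...,::-1])
E
```

```text
time: 8.38
eef_pos: [0.5641, -0.0562, 0.0673]
tcp_rot: [0.067, 0.998, 0.002, -0.007]
contact_force: [0.1, -0.9, -0.5]
opening: 0.002
time: 8.8
eef_pos: [0.5767, -0.0945, 0.111]
tcp_rot: [0.292, 0.956, 0.0, 0.003]
contact_force: [0.8, -0.0, -0.4]
opening: -0.002
time: 9.22
eef_pos: [0.5816, -0.1548, 0.1105]
tcp_rot: [0.548, 0.836, 0.001, 0.003]
contact_force: [-0.4, 0.4, 0.0]
opening: 0.001
time: 9.38
eef_pos: [0.5817, -0.1661, 0.1106]
tcp_rot: [0.64, 0.768, 0.001, 0.003]
contact_force: [0.2, -0.0, -0.2]
opening: 0.001
t 9.38 pos [ 581.7 -166.1  110.6] xang 100.4 F [ 0.2 -0.  -0.2] op 0.0
```

View pics/a4.png

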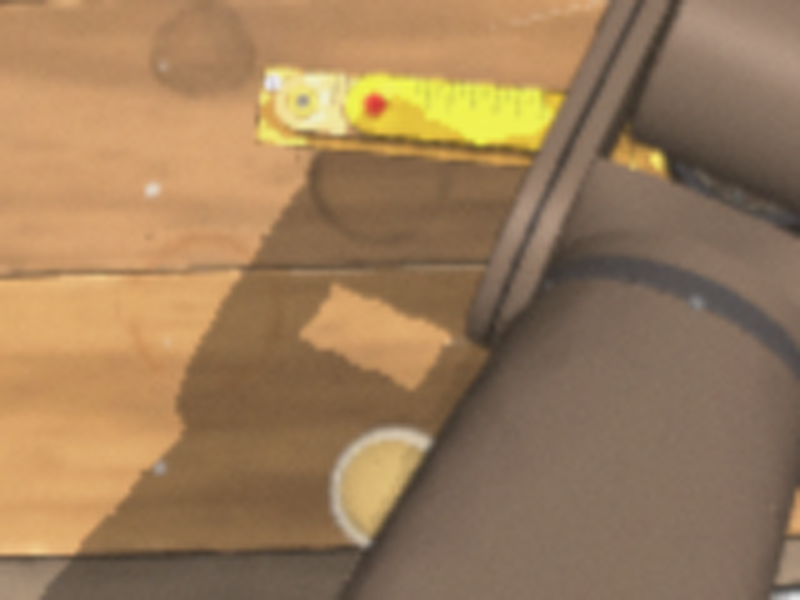

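The folded leaves lie over the base bar with the tip dot at (375,104). I'll check that angle, then lower behind the knob.

```bash
python3 -m jog '{"travel":[[-5,0,-20],[0,0,-20],[0,0,-18.5],[0,0,0],[0,0,0]],"dr":[[0,0,-1.5],[0,0,-1.5],[0,0,0],[0,0,0],[0,0,0]],"jaw":[255,255,255,255,255]}'
python3 - <<'E'
from h import *
s=st();t=at("top",375.5/5-.5+205,104.5/5-.5+150,.037);d=np.array([.6121,-.1293])-[.631,.0215];d/=np.linalg.norm(d)
r=t-[.631,.0215];print("tip along/off mm",(r@d*1000).round(1),((r[0]*d[1]-r[1]*d[0])*1000).round(1))
p=s["eef_pos"][:2]*1000;K=np.array([612.1,-129.3])
u=lambda a:np.array([np.cos(np.radians(a)),np.sin(np.radians(a))])
for a in np.r_[187.2,np.arange(181,85,-6),82.8]:
    c=K+40*u(a)-19*u(a-90);print(round(a,1),(c-p).round(1),c.round(1));p=c
E
```

```text
time: 9.85
eef_pos: [0.5749, -0.1637, 0.0504]
tcp_rot: [0.656, 0.755, 0.0, -0.0]
contact_force: [1.4, -0.1, 0.3]
opening: -0.001
t 9.85 pos [ 574.9 -163.7   50.4] xang 98.0 F [ 1.4 -0.1  0.3] op -0.0
tip along/off mm 33.5 0.2
187.2 [-0.1 10.5] [ 574.8 -153.2]
181.0 [-2.4  4.2] [ 572.4 -149. ]
175.0 [-1.8  4.3] [ 570.6 -144.7]
169.0 [-1.4  4.4] [ 569.2 -140.3]
163.0 [-0.9  4.5] [ 568.3 -135.8]
157.0 [-0.4  4.6] [ 567.9 -131.2]
151.0 [0.  4.6] [ 567.9 -126.5]
145.0 [0.5 4.6] [ 568.4 -121.9]
139.0 [1.  4.5] [ 569.4 -117.4]
133.0 [1.5 4.4] [ 570.9 -113. ]
127.0 [1.9 4.2] [ 572.9 -108.8]
121.0 [2.4 4. ] [ 575.2 -104.8]
115.0 [2.8 3.7] [ 578.  -101.1]
109.0 [3.1 3.4] [581.1 -97.7]
103.0 [3.5 3.1] [584.6 -94.6]
97.0 [3.8 2.7] [588.4 -91.9]
91.0 [4.  2.3] [592.4 -89.6]
82.8 [5.9 2.4] [598.3 -87.2]
```

The leaf axis is only 0.2 mm off the base line, so it's home. Sweeping the knob.

```bash
python3 -m jog '{"travel":[[0,5,0.5],[0,5.5,0],[-2.4,4.2,0],[-1.8,4.3,0],[-1.4,4.4,0]],"dr":[[0,0,0],[0,0,-1],[0,0,-6],[0,0,-6],[0,0,-6]],"jaw":[255,255,255,255,255]}'
python3 -m jog '{"travel":[[-0.9,4.5,0],[-0.4,4.6,0],[0,4.6,0],[0.5,4.6,0],[1,4.5,0]],"dr":[[0,0,-6],[0,0,-6],[0,0,-6],[0,0,-6],[0,0,-6]],"jaw":[255,255,255,255,255]}'
python3 -m jog '{"travel":[[1.5,4.4,0],[1.9,4.2,0],[2.4,4,0],[2.8,3.7,0],[3.1,3.4,0]],"dr":[[0,0,-6],[0,0,-6],[0,0,-6],[0,0,-6],[0,0,-6]],"jaw":[255,255,255,255,255]}'
python3 -m jog '{"travel":[[3.5,3.1,0],[3.8,2.7,0],[4,2.3,0],[0,0,0]],"dr":[[0,0,-6],[0,0,-6],[0,0,-6],[0,0,0]],"jaw":[255,255,255,255]}'
python3 -c "
from h import *
st()"
```

```text
time: 10.27
eef_pos: [0.571, -0.1412, 0.0537]
tcp_rot: [0.773, 0.635, 0.001, 0.002]
contact_force: [-0.9, -1.8, -1.0]
opening: 0.001
time: 10.68
eef_pos: [0.5711, -0.1182, 0.0537]
tcp_rot: [0.911, 0.413, 0.002, 0.002]
contact_force: [-0.1, -1.3, -0.9]
opening: -0.002
time: 11.1
eef_pos: [0.5827, -0.0985, 0.0537]
tcp_rot: [0.987, 0.163, 0.002, 0.001]
contact_force: [-1.1, -1.2, 0.5]
opening: -0.0
time: 11.43
eef_pos: [0.5944, -0.09, 0.0536]
tcp_rot: [1.0, 0.009, 0.002, 0.001]
contact_force: [-0.6, 0.0, -0.1]
opening: 0.003
t 11.43 pos [594.4 -90.   53.6] xang 1.0 F [-0.6  0.  -0.1] op 0.0
```

```bash
python3 -m jog '{"travel":[[2,0.8,0],[2,0.8,0],[0,0,0]],"dr":[[0,0,-4],[0,0,-4],[0,0,0]],"jaw":[255,255,255]}' | sed -n '2p;4p'
for i in 1 2 3; do python3 -m jog '{"travel":[[0.7,0,0],[0.7,0,0],[0,0,0]],"dr":[[0,0,0],[0,0,0],[0,0,0]],"jaw":[255,255,255]}' | sed -n '2p;4p'; done
```

```text
eef_pos: [0.5975, -0.0885, 0.0529]
contact_force: [0.3, -0.1, 0.8]
eef_pos: [0.5978, -0.0886, 0.0518]
contact_force: [-0.8, 0.2, 1.7]
eef_pos: [0.5981, -0.0885, 0.0513]
contact_force: [-5.1, 1.0, 5.2]
eef_pos: [0.5983, -0.0884, 0.0512]
contact_force: [-9.0, 1.4, 7.5]
```

The force is climbing at the predicted position, so the button is at its stop. Backing off and checking.

```bash
python3 -m jog '{"travel":[[-12,0,0],[-12,0,0],[-5,0,30],[0,0,40],[0,0,40]],"dr":[[0,0,0],[0,0,0],[0,0,0],[0,0,0],[0,0,0]],"jaw":[255,255,255,255,255]}' 
for i in 1 2 ; do python3 -m jog '{"travel":[[-10,-38,0],[-10,-38,0],[-10,-38,0],[-10,-38,0],[-5,-38,0]],"dr":[[0,0,0],[0,0,0],[0,0,0],[0,0,0],[0,0,0]],"jaw":[255,255,255,255,255]}'; done
python3 - <<'E'
from h import *
st();im=read_camera("top")[140:270,205:365+40];cv2.imwrite("pics/a5.png",cv2.resize(im,None,fx=4,fy=4,interpolation=2)[...,::-1])
E
```

```text
time: 12.85
eef_pos: [0.5707, -0.0886, 0.1609]
tcp_rot: [0.998, -0.06, -0.001, -0.0]
contact_force: [1.1, 0.4, 1.2]
opening: 0.002
time: 13.27
eef_pos: [0.5261, -0.2806, 0.1616]
tcp_rot: [0.998, -0.06, 0.001, 0.001]
contact_force: [1.1, 0.3, 0.2]
opening: 0.002
time: 13.68
eef_pos: [0.4807, -0.4711, 0.1613]
tcp_rot: [0.998, -0.061, 0.001, 0.001]
contact_force: [0.9, 0.1, 0.4]
opening: -0.0
t 13.68 pos [ 480.7 -471.1  161.3] xang -6.9 F [0.9 0.1 0.4] op -0.0
```

View pics/a5.png

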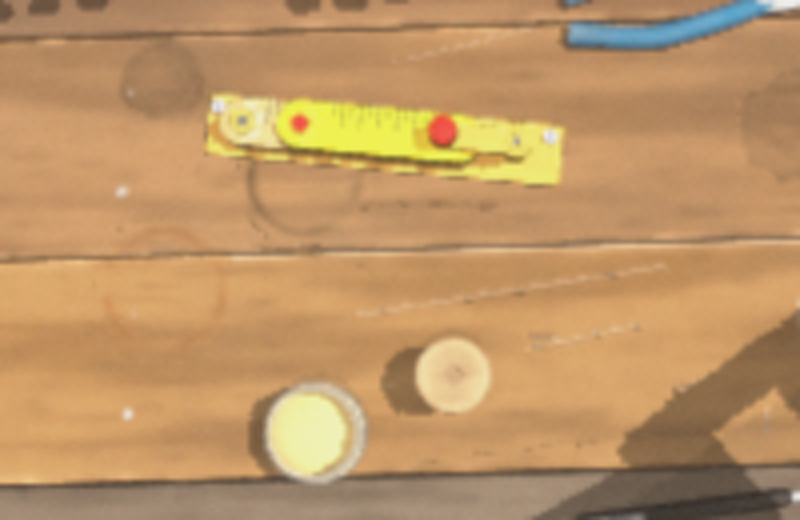

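The view shows the leaves folded over the bar with the button along them: knob (442,130), post (516,141), tip dot (299,123). Jar (316,432) and spool (452,375) look unmoved. Numeric check next.

Run:
```python
from h import *
g=lambda u,v,z:at("top",(u+.5)/4-.5+205,(v+.5)/4-.5+140,z)
P=g(242,120,.026);t=g(299,123,.037);po=g(516,141,.046);k=g(442,130,.065)
an=lambda a,b:np.degrees(np.arctan2(*(b-a)[::-1])).round(1)
print("base",an(P,po),"leaf",an(P,t),"button",an(po,k)-180,"jar",g(316,432,.05).round(4),"spool",g(452,375,.06).round(4))
a=cv2.imread("pics/top0.png").astype(int);b=read_camera("top")[...,::-1].astype(int)
d=np.abs(a-b).max(2)
print("pliers diff",(d[125:158,342:425]>40).sum(),"jar",(d[233:263,268:298]>40).sum(),"spool",(d[222:246,305:330]>40).sum())
```

```text
base -97.2 leaf -97.6 button -96.3 jar [ 0.4583 -0.018 ] spool [ 0.4863 -0.0914]
pliers diff 0 jar 0 spool 0
```

```bash
python3 -c "
from plant import *
print(sign_off())"
```

```text
the job is handed in; nothing more can be done
None
```

The rule is folded away and handed in at about 14 s on the robot's clock. I pushed with shut fingers throughout: the yellow leaf onto the inner leaf first, then the pair home over the base bar, and last the button closed. At the end of each push the force rose (about 7 to 11 N) close to where I had calculated the stop.

The last top-camera checks, taken with the arm clear of everything:
- **Leaves:** their axis is at −97.6°, against −97.2° for the base bar.
- **Button:** it lies over the leaves at −96.3°. The differences from the base bar are within pixel error.
- **Jar, spool and pliers:** the picture of them shows no change from the start.

No check failed or disagreed.

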